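# Start the label printer's calibration

### The arm

A 6-joint arm with a two-finger parallel gripper is mounted at the origin on a cart in front of the work surface, level with it; the furniture and walls round the work are solid. World frame = base frame: x ahead of the robot, y to its left, z up, the work surface at z = 0. Lengths are in mm, angles in rad, forces in N, time in s.
With the tool pointing down it reaches from about 350 to 975 mm from the base axis. Payload 7.1 kg.
Tool frame: the origin (TCP) lies at the very end of the fingers, on their centre line; the grasp point (between the pads) lies 19 mm behind it; z points along the fingers, y is the line along which they close (so a half turn about z gives the same grasp; the last joint's range is limited). The gripper opens to 88 mm and grips with 3 to 60 N. Pads are 20 mm wide; open, the fingers measure 115 mm over their backs; the gripper's body (75 mm by 178 mm) begins 61 mm behind the grasp point.
Start: joints at [-1.171, 0.423, 1.63, -0, 1.089, -0.019], TCP at [254.18, -570.962, 222.675] pointing down, gripper open.
Joint ranges: [-3, 3], [-0.9, 2.11], [0.09, 2.58], [-1.31, 4.45], [0.11, 2.69], [-2.54, 2.54]. Speed limits (rad/s): [2.39, 2.39, 3.01, 3.14, 3.14, 3.14].

### API

Orientations are given as a rotation vector (axis times angle).
In Python, from workcell import sensors, imaging, close_job gives the robot as it stands. The module is installed in compiled form; this text tells all that it offers.
- The arm moves only by the tool servo_tool, never from a script. Its argument "steps" is a list of rows, each a list of 3 entries, a list of its own where there are three numbers: the shift along the world's x, y, z in m, then the turn, a rotation vector about the world's x, y, z in degrees, then the opening, from -1 (shut) to 1 (fully open). A call has exactly 8 rows; each row shifts and turns the commanded pose from where the row before left it; what a row does not reach is not made up. A row lasts 1/12 s, in which the tool goes at most 41.7 mm and 7.16 degrees, less where a joint would pass 70% of its speed; a pose out of reach is approached as far as the arm can. A call is refused whole if a number of a shift passes 0.0417 or a number of a turn 7.16, either way. A call with a gripper value outside its range is refused whole. The fingers move at their own pace and stop on an object; the grip force is fixed at half the most. Time passes only in rows, so rows that do not move let the fingers close, or fill a call up. It gives the time, the measured TCP pose, the force, the opening and the grip force at its end, in the units of the state.
- sensors.get_obs(): the state, without advancing time (a new reading comes with each control period).
- imaging.get_image(name): name is "side" or "top"; returns a dict with "color" (400x640x3 uint8, blue, green, red), "range_z" (400x640 float32, mm along the optical axis (not along the pixel's ray), 0 where there is no reading), "vertical_fov" (degrees; the focal length in pixels is half the picture's height over the tangent of half this angle, whatever the lens; pixels are square), "cx", "cy" (the principal point, pixels), "rvec" (rotation vector, rad) and "tvec" (3), from world to camera coordinates, as OpenCV has them. Camera axes: x right, y down, z forward; pixel columns grow to the right and rows downward; lengths in mm; the calibration is good to about 2 mm. A picture is of the moment at which its call begins.
- close_job(): hands the job in; it is judged then, once.
The state is a dict: "t": time; "qpos": joint angles; "qvel": joint speeds; "joint_torque": joint torques, N m; "ee_pos": TCP position; "orientation": TCP orientation; "ft_force": force on the tool from outside, world axes, zero at the start; "moment": the same for the moment, N m; "width": finger opening in mm; "grasp_force": force on a finger pad.
Only numpy, scipy, OpenCV 4.12 (cv2) and the standard library are available. Lean on these libraries where they do the work, as an engineer would, in place of code of your own. Each camera call takes 0.05 s, during which the arm holds its last target. There are 200 camera calls.

### The job

Start a calibration of the label printer with the fingertips: first rock the rocker switch over by pressing its raised end fully down, then push the round key all the way down so that it stays down, and last press the bar-shaped key all the way down and keep it down. The program finishes while still holding the bar key down. Do not press a key before its turn, leave the square key alone, and do not lift or shift the things standing round the printer.

Things in the scene. Friction and masses are not known exactly. Their poses are not given: they have to be found in the camera images.
- printer: White desktop label printer fixed to the desk. Origin on the desk under the middle of its key row; x points away from the keys to the roll housing at the back, y along the key row. In front a level key deck, 270 mm wide, from x = -60 mm to x = 62 mm, its top 40 mm above the desk; behind it (x = 62 to 207 mm) the roll housing, 105 mm high.
- rocker_module: Black module plate 84 x 56 mm, 4 mm thick, clipped on the printer's key deck; origin at its centre on the deck surface (40 mm above the desk), z up, x towards the roll housing. The four modules stand in a row across the deck, 62 mm apart, in any order. This one carries the rocker switch.
- bar_module: Black module plate 84 x 56 mm, 4 mm thick, clipped on the printer's key deck; origin at its centre on the deck surface (40 mm above the desk), z up, x towards the roll housing. The four modules stand in a row across the deck, 62 mm apart, in any order. This one carries the bar-shaped key.
- rocker (a joint): Rocker switch: light grey paddle 62 mm long (along the printer's x), 32 mm wide, pivoting about a line across its middle, 14 mm above the deck. 0 rad = off (far end, next to the roll housing, up; near end down), 0.40 rad = on (far end down). No spring: it stays where it is left; about 2 N on the raised end moves it.
- rocker_raised_end (a point): Point on the rocker's upper face, 22 mm from the pivot line towards the roll housing; the place to press. About 64 mm above the desk when off and 9 mm lower when on.
- round_key (a joint): Press-down travel of the round key (m): 0 = up, 0.008 = fully down. It takes about 2.5 N and stays down where it is left (no return spring).
- round_key_top (a point): Centre of the top of the round key: grey disc 30 mm across, top 18 mm above the deck (58 mm above the desk) when up, 10 mm above the deck when down.
- bar_key (a joint): Press-down travel of the bar key (m): 0 = up, 0.008 = fully down. Sprung: about 1.6 N starts it, 4.2 N holds it fully down; it comes up when let go.
- bar_key_top (a point): Centre of the top of the bar-shaped key: grey, 52 mm long (along the printer's x), 16 mm wide, top 18 mm above the deck (58 mm above the desk) when up.
- square_key (a joint): Press-down travel of the square key (m), 0 = up, 0.008 = down, sprung as the bar key. Not to be pressed.
- square_key_top (a point): Centre of the top of the square key: grey, 28 x 28 mm, top 18 mm above the deck when up. Not to be pressed.
- stapler: Loose desk stapler, 37 x 133 x 54 mm high, at the printer's left side; origin at the centre of its underside. Bystander.
- number_stamp: Loose self-inking stamp, 41 x 60 x 92 mm high, in front of the printer; origin at the centre of its underside. Bystander.
- cup_front: Loose lidded specimen cup, 58 mm across, 65 mm high, in front of the printer; origin at the centre of its underside. Bystander.
- cup_side: Loose lidded specimen cup, 58 mm across, 65 mm high, at the printer's right side; origin at the centre of its underside. Bystander.
- card_pack: Loose upright blue card pack, 22 x 90 x 60 mm high, at the left behind the stapler; origin at the centre of its underside. Bystander.

How it is judged:
By the outcome, as a careful person would: the job done as asked, in the order asked, and still so for the second after the job is handed in, while the arm keeps its last pose, push and grip.
It also fails if it takes over 35 s, if anything falls off the work surface, if the arm or the gripper's body presses on something with over 40 N, if the wrist force passes 120 N, or if a joint passes its speed limit or range.

## Working session

There is one attempt and no reset: what is moved stays moved. The work goes in short steps, Python scripts to look and compute and a tool call to move; the robot and the scene stay as the last step left them, time stands still between calls to the robot, and variables do not carry over. Pictures are saved under pics/ and viewed, at most 10 in all, crops included, and the job is handed in when it is done.

Besides the shell and the picture viewer there is one more tool, called after "Emit:" in YAML: its name, and indented under it one key for each argument. servo_tool: Moves the arm, as the interface text tells. Its arguments: {"type":"object","properties":{"steps":{"type":"array"}},"required":["steps"]}

```bash
mkdir -p pics
cat > h.py <<'E'
import numpy as np, cv2
from workcell import sensors, imaging
def grab(n):
    d=imaging.get_image(n); h=d["color"].shape[0]
    f=h/2/np.tan(np.radians(d["vertical_fov"])/2)
    R=cv2.Rodrigues(np.array(d["rvec"],float))[0]; t=np.array(d["tvec"],float).ravel()
    d.update(f=f,R=R,t=t,C=-R.T@t); return d
def plane(d,u,v,z):
    r=d["R"].T@np.array([(u-d["cx"])/d["f"],(v-d["cy"])/d["f"],1]); return d["C"]+r*(z-d["C"][2])/r[2]
def cloud(d):
    Z=d["range_z"]; v,u=np.mgrid[:Z.shape[0],:Z.shape[1]]
    P=np.stack([(u-d["cx"])/d["f"]*Z,(v-d["cy"])/d["f"]*Z,Z],-1)
    W=(P-d["t"])@d["R"]; W[Z==0]=np.nan; return W
E
python3 - <<'E'
from h import *
for n in("top","side"):
    d=grab(n); cv2.imwrite(f"pics/{n}0.png",d["color"]); print(n,d["f"],d["C"])
o=sensors.get_obs(); print(o)
E
```

```text
top 491.9452045728554 [ 310.53441511  148.78012855 1347.85180795]
side 389.5024139441191 [ 411.60397937 -563.59750325  582.31648276]
{'t': 0.1, 'qpos': array([-1.17100577e+00,  4.23806321e-01,  1.63062186e+00, -7.34257767e-06,
        1.08862086e+00, -1.90381859e-02]), 'qvel': array([ 8.67970768e-05, -3.40210728e-03, -1.76952332e-03, -8.05085289e-04,
        6.12620286e-04, -1.24281203e-03]), 'joint_torque': array([-1.51903059e-03, -5.45617425e+01, -2.74324948e+01,  6.44802069e-02,
        1.89249107e-02, -3.92297284e-05]), 'ee_pos': array([ 253.97839895, -570.497979  ,  221.95002718]), 'orientation': array([-3.07155897e+00, -6.52804790e-01,  4.42721657e-04]), 'ft_force': array([-1.04528314, -0.0362172 ,  0.81114692]), 'moment': array([-0.01419813,  0.00280486, -0.05346297]), 'grasp_force': 0.0, 'width': 87.71240296239432}
```

View pics/top0.png

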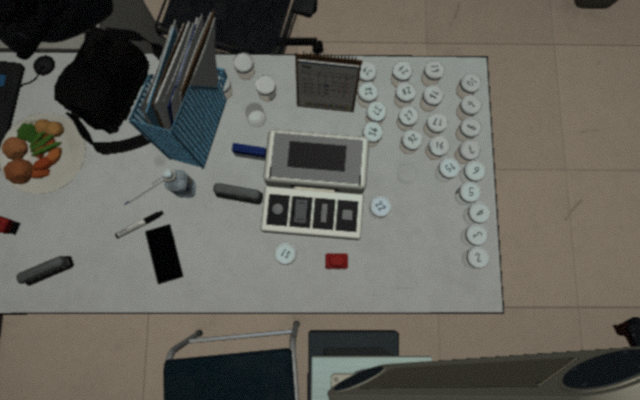

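View pics/side0.png

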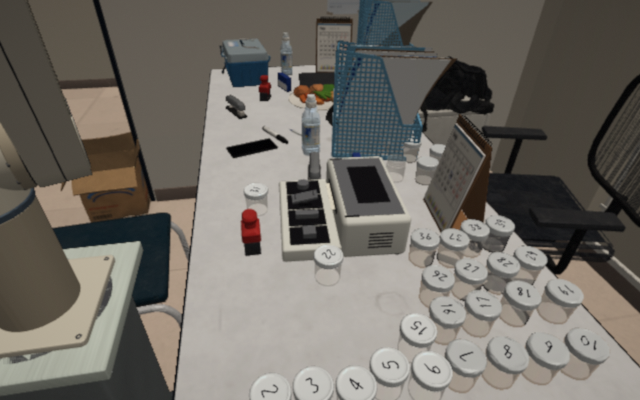

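The top view shows the printer's key deck at about (262–362, 187–238). Four black modules sit at about (277,209), (300,211), (324,213) and (346,214). The red stamp is at (336,261) and the front cup at (286,254). The side view shows the same row. Next I'll zoom in and measure.

Run:
```python
from h import *
d=grab("top"); c=d["color"]
cv2.imwrite("pics/topz.png",cv2.convertScaleAbs(cv2.resize(c[180:270,240:400],None,fx=5,fy=5,interpolation=cv2.INTER_CUBIC),alpha=1.8))
s=grab("side"); cv2.imwrite("pics/sidez.png",cv2.convertScaleAbs(cv2.resize(s["color"][170:270,265:415],None,fx=5,fy=5,interpolation=cv2.INTER_CUBIC),alpha=1.8))
# black plates
m=((c.max(2)<60)*255).astype(np.uint8); m[:187]=0;m[240:]=0;m[:,:262]=0;m[:,364:]=0
W=cloud(d)
for k in cv2.findContours(m,cv2.RETR_EXTERNAL,cv2.CHAIN_APPROX_NONE)[0]:
    if cv2.contourArea(k)<150: continue
    r=cv2.minAreaRect(k); p=plane(d,*r[0],44)
    print(r,p.round(1))
    b=cv2.boxPoints(r); print([plane(d,*q,44)[:2].round(0).tolist() for q in b])
    mm=np.zeros_like(m);cv2.drawContours(mm,[k],-1,255,-1); z=W[mm>0]; hi=z[z[:,2]>50]
    print(len(hi),hi.mean(0).round(1),np.nanpercentile(z[:,2],[5,25,50,75,95]).round(0))
```

```text
((346.4315185546875, 215.45938110351562), (18.737974166870117, 28.926301956176758), 4.085616588592529) [518.8  67.8  44. ]
[[482.0, 96.0], [560.0, 90.0], [556.0, 39.0], [478.0, 46.0]]
115 [517.5  68.4  56.7] [39. 42. 45. 48. 59.]
((323.5000305175781, 213.50001525878906), (18.75531005859375, 28.804346084594727), 4.969740390777588) [523.9 129.4  44. ]
[[487.0, 158.0], [565.0, 151.0], [561.0, 101.0], [483.0, 108.0]]
122 [522.9 129.6  57.2] [39. 42. 45. 48. 59.]
((300.49505615234375, 211.54949951171875), (18.806201934814453, 28.8560791015625), 5.710593223571777) [529.1 191.2  44. ]
[[493.0, 220.0], [571.0, 213.0], [566.0, 162.0], [488.0, 170.0]]
300 [528.8 191.8  59.2] [41. 44. 54. 60. 65.]
((277.53961181640625, 209.60397338867188), (18.90570831298828, 28.955583572387695), 5.710592269897461) [534.2 252.8  44. ]
[[498.0, 281.0], [576.0, 275.0], [571.0, 224.0], [493.0, 231.0]]
105 [533.6 252.8  57.1] [39. 43. 45. 47. 59.]
```

View pics/topz.png

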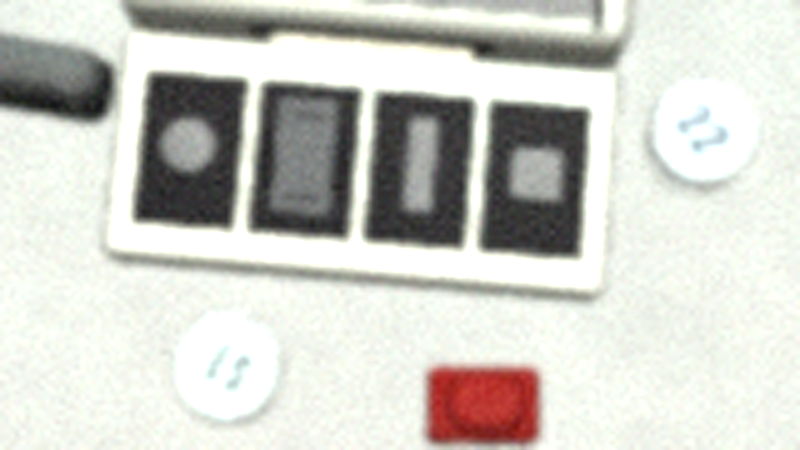

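View pics/sidez.png

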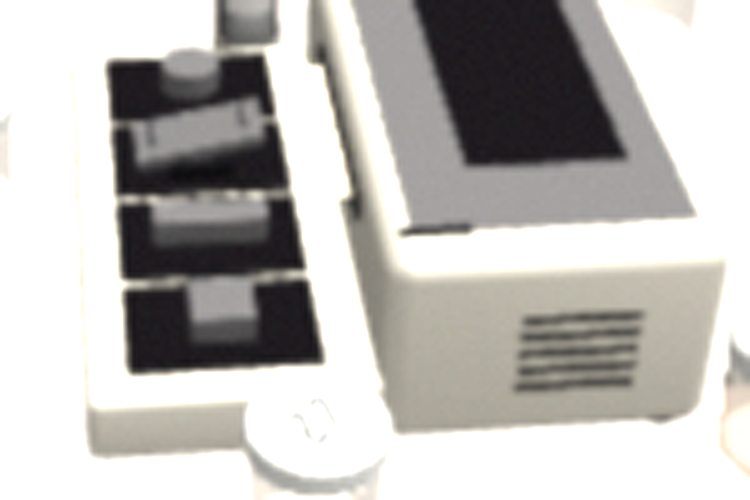

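Left to right, the modules carry the round key (y≈253), rocker (y≈191), bar (y≈129) and square key (y≈68). The pitch comes out at 61.9 mm, which fits the 62 mm given. The rocker's far end is up. I'll move above the rocker's raised end at about (551,190) with the fingers shut and their closing line along the printer's y.

Emit:
servo_tool:
  steps:
    - [[0.0124, 0.0317, 0], [0, 0, -3.6], -1]
    - [[0.0124, 0.0317, 0], [0, 0, -3.6], -1]
    - [[0.0124, 0.0317, 0], [0, 0, -3.6], -1]
    - [[0.0124, 0.0317, 0], [0, 0, -3.6], -1]
    - [[0.0124, 0.0317, 0], [0, 0, -3.6], -1]
    - [[0.0124, 0.0317, 0], [0, 0, -3.6], -1]
    - [[0.0124, 0.0317, 0], [0, 0, -3.6], -1]
    - [[0.0124, 0.0317, 0], [0, 0, -3.6], -1]

```text
t: 0.87
ee_pos: [353.6, -315.8, 222.7]
orientation: [3.139, -0.137, 0.0]
ft_force: [0.8, 0.2, 0.0]
width: 38.0
grasp_force: 0.0
```

Emit:
servo_tool:
  steps:
    - [[0.0124, 0.0317, 0], [0, 0, 0], -1]
    - [[0.0124, 0.0317, 0], [0, 0, 0], -1]
    - [[0.0124, 0.0317, 0], [0, 0, 0], -1]
    - [[0.0124, 0.0317, 0], [0, 0, 0], -1]
    - [[0.0124, 0.0317, 0], [0, 0, 0], -1]
    - [[0.0124, 0.0317, 0], [0, 0, 0], -1]
    - [[0.0124, 0.0317, 0], [0, 0, 0], -1]
    - [[0.0124, 0.0317, 0], [0, 0, 0], -1]

```text
t: 1.53
ee_pos: [452.9, -62.0, 222.8]
orientation: [3.139, -0.132, 0.0]
ft_force: [1.2, -1.1, -0.1]
width: 0.6
grasp_force: 0.0
```

Emit:
servo_tool:
  steps:
    - [[0.0123, 0.0315, -0.01], [0, 0, 0], -1]
    - [[0.0123, 0.0315, -0.01], [0, 0, 0], -1]
    - [[0.0123, 0.0315, -0.01], [0, 0, 0], -1]
    - [[0.0123, 0.0315, -0.015], [0, 0, 0], -1]
    - [[0.0123, 0.0315, -0.015], [0, 0, 0], -1]
    - [[0.0123, 0.0315, -0.02], [0, 0, 0], -1]
    - [[0.0123, 0.0315, -0.02], [0, 0, 0], -1]
    - [[0.0123, 0.0315, -0.02], [0, 0, 0], -1]

```text
t: 2.2
ee_pos: [551.3, 190.0, 101.7]
orientation: [-3.139, 0.131, -0.0]
ft_force: [1.4, -0.4, 0.4]
width: 0.5
grasp_force: 0.0
```

Run:
```python
from h import *
s=grab("side"); cv2.imwrite("pics/s1.png",cv2.convertScaleAbs(cv2.resize(s["color"][120:270,245:415],None,fx=4,fy=4,interpolation=cv2.INTER_CUBIC),alpha=1.5))
o=sensors.get_obs(); print(o["ee_pos"],o["ft_force"],o["qpos"])
```

```text
[552.05194349 194.14747867  98.13542208] [ 2.12274641  4.06622508 -0.69609189] [3.17114346e-01 5.33414688e-01 1.79490312e+00 1.87819990e-03
 8.14259397e-01 1.96865187e+00]
```

View pics/s1.png

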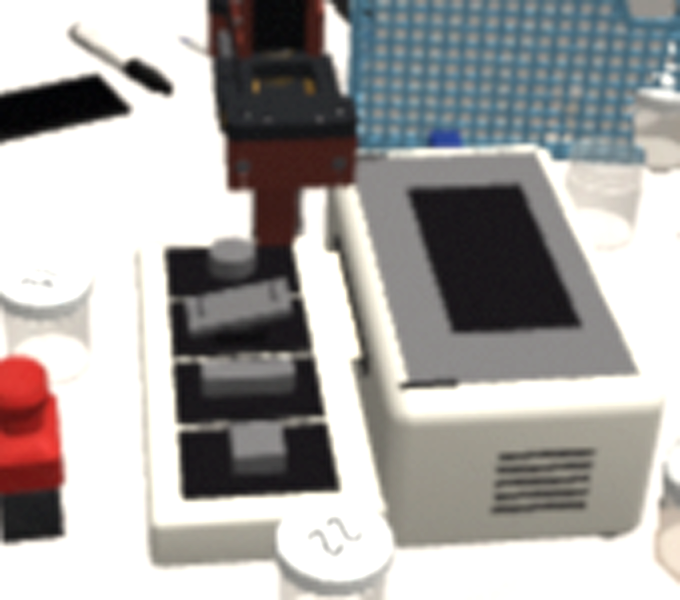

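The picture shows the closed fingers at about (275,240) in the crop, hanging over the far end of the rocker, with the keys untouched. I'll descend now.

Emit:
servo_tool:
  steps:
    - [[0, 0, 0], [0, 0, 0], -1]
    - [[0, 0, 0], [0, 0, 0], -1]
    - [[0, 0, -0.006], [0, 0, 0], -1]
    - [[0, 0, -0.006], [0, 0, 0], -1]
    - [[0, 0, -0.006], [0, 0, 0], -1]
    - [[0, 0, -0.006], [0, 0, 0], -1]
    - [[0, 0, -0.004], [0, 0, 0], -1]
    - [[0, 0, 0], [0, 0, 0], -1]

```text
t: 2.92
ee_pos: [550.4, 187.6, 73.8]
orientation: [3.138, -0.133, -0.002]
ft_force: [-0.5, -0.2, 0.5]
width: 0.6
grasp_force: 0.0
```

Emit:
servo_tool:
  steps:
    - [[0, 0, -0.002], [0, 0, 0], -1]
    - [[0, 0, -0.002], [0, 0, 0], -1]
    - [[0, 0, -0.002], [0, 0, 0], -1]
    - [[0, 0, -0.002], [0, 0, 0], -1]
    - [[0, 0, -0.002], [0, 0, 0], -1]
    - [[0, 0, -0.002], [0, 0, 0], -1]
    - [[0, 0, 0], [0, 0, 0], -1]
    - [[0, 0, 0], [0, 0, 0], -1]

```text
t: 3.58
ee_pos: [550.9, 188.3, 62.6]
orientation: [3.139, -0.132, -0.0]
ft_force: [0.7, -0.4, 0.0]
width: 0.8
grasp_force: 0.3
```

Emit:
servo_tool:
  steps:
    - [[0, 0, -0.002], [0, 0, 0], -1]
    - [[0, 0, -0.002], [0, 0, 0], -1]
    - [[0, 0, -0.002], [0, 0, 0], -1]
    - [[0, 0, -0.001], [0, 0, 0], -1]
    - [[0, 0, -0.001], [0, 0, 0], -1]
    - [[0, 0, 0], [0, 0, 0], -1]
    - [[0, 0, 0], [0, 0, 0], -1]
    - [[0, 0, 0], [0, 0, 0], -1]

```text
t: 4.25
ee_pos: [552.3, 188.4, 57.1]
orientation: [-3.138, 0.131, -0.004]
ft_force: [-2.4, -2.9, 22.9]
width: 0.6
grasp_force: 11.0
```

Firm stop at z = 57, as predicted for the rocker being on. I'll lift and go to the round key.

Emit:
servo_tool:
  steps:
    - [[0, 0, 0.015], [0, 0, 0], -1]
    - [[0, 0, 0.015], [0, 0, 0], -1]
    - [[-0.003, 0.0106, 0.005], [0, 0, 0], -1]
    - [[-0.003, 0.0106, 0], [0, 0, 0], -1]
    - [[-0.003, 0.0106, 0], [0, 0, 0], -1]
    - [[-0.003, 0.0106, 0], [0, 0, 0], -1]
    - [[-0.003, 0.0106, 0], [0, 0, 0], -1]
    - [[-0.003, 0.0106, 0], [0, 0, 0], -1]

```text
t: 4.92
ee_pos: [532.0, 253.1, 88.8]
orientation: [3.138, -0.131, -0.002]
ft_force: [-0.9, 0.2, 0.0]
width: 0.4
grasp_force: 0.0
```

Run:
```python
from h import *
s=grab("side"); cv2.imwrite("pics/s2.png",cv2.convertScaleAbs(cv2.resize(s["color"][120:270,245:415],None,fx=4,fy=4,interpolation=cv2.INTER_CUBIC),alpha=1.5))
o=sensors.get_obs(); print(o["ee_pos"],o["ft_force"])
```

```text
[531.7586646  254.63108056  88.99204635] [-0.83390011  2.44505334  0.31156176]
```

View pics/s2.png

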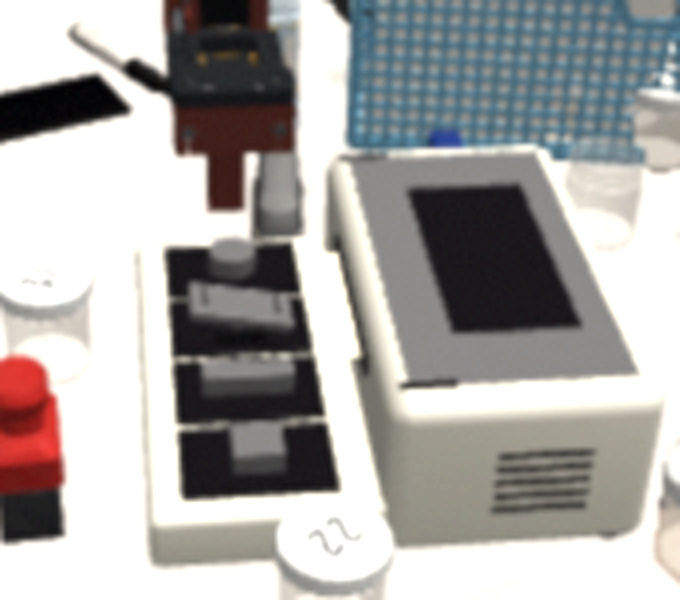

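The rocker is over, with its far end now down, and the fingers are above the round key at crop (232,258). I'll press it.

Emit:
servo_tool:
  steps:
    - [[0.0015, 0, -0.006], [0, 0, 0], -1]
    - [[0, 0, -0.008], [0, 0, 0], -1]
    - [[0, 0, -0.006], [0, 0, 0], -1]
    - [[0, 0, -0.004], [0, 0, 0], -1]
    - [[0, 0, -0.003], [0, 0, 0], -1]
    - [[0, 0, -0.002], [0, 0, 0], -1]
    - [[0, 0, 0], [0, 0, 0], -1]
    - [[0, 0, 0], [0, 0, 0], -1]

```text
t: 5.63
ee_pos: [534.6, 251.6, 60.6]
orientation: [3.139, -0.132, -0.0]
ft_force: [0.2, -0.4, -0.5]
width: 0.3
grasp_force: 0.0
```

Emit:
servo_tool:
  steps:
    - [[0, 0, -0.002], [0, 0, 0], -1]
    - [[0, 0, -0.002], [0, 0, 0], -1]
    - [[0, 0, -0.002], [0, 0, 0], -1]
    - [[0, 0, -0.002], [0, 0, 0], -1]
    - [[0, 0, -0.002], [0, 0, 0], -1]
    - [[0, 0, -0.001], [0, 0, 0], -1]
    - [[0, 0, 0], [0, 0, 0], -1]
    - [[0, 0, 0], [0, 0, 0], -1]

```text
t: 6.3
ee_pos: [535.0, 252.0, 50.3]
orientation: [-3.138, 0.132, -0.001]
ft_force: [0.0, -1.2, 7.3]
width: 0.7
grasp_force: 3.8
```

Emit:
servo_tool:
  steps:
    - [[0, 0, -0.001], [0, 0, 0], -1]
    - [[0, 0, -0.001], [0, 0, 0], -1]
    - [[0, 0, -0.001], [0, 0, 0], -1]
    - [[0, 0, -0.001], [0, 0, 0], -1]
    - [[0, 0, 0], [0, 0, 0], -1]
    - [[0, 0, 0], [0, 0, 0], -1]
    - [[0, 0, 0], [0, 0, 0], -1]
    - [[0, 0, 0], [0, 0, 0], -1]

```text
t: 6.97
ee_pos: [535.1, 252.1, 49.9]
orientation: [-3.138, 0.131, -0.002]
ft_force: [-11.0, -6.7, 42.5]
width: 0.4
grasp_force: 21.2
```

The round key is bottomed at z = 50. Next I'll lift to z ≈ 90 and go to the bar key.

Emit:
servo_tool:
  steps:
    - [[0, 0, 0.015], [0, 0, 0], -1]
    - [[0, 0, 0.015], [0, 0, 0], -1]
    - [[0, 0, 0.014], [0, 0, 0], -1]
    - [[-0.0022, -0.0245, 0], [0, 0, 0], -1]
    - [[-0.0023, -0.0245, 0], [0, 0, 0], -1]
    - [[-0.0023, -0.0245, 0], [0, 0, 0], -1]
    - [[-0.0023, -0.0245, 0], [0, 0, 0], -1]
    - [[-0.0023, -0.0245, 0], [0, 0, 0], -1]

```text
t: 7.63
ee_pos: [522.5, 128.4, 89.4]
orientation: [3.139, -0.131, -0.001]
ft_force: [0.4, -0.6, -0.6]
width: 0.8
grasp_force: 0.0
```

Run:
```python
from h import *
s=grab("side"); cv2.imwrite("pics/s3.png",cv2.convertScaleAbs(cv2.resize(s["color"][120:270,245:415],None,fx=4,fy=4,interpolation=cv2.INTER_CUBIC),alpha=1.5))
o=sensors.get_obs(); print(o["ee_pos"],o["ft_force"])
```

```text
[521.34135641 125.02470311  89.0972535 ] [-0.21909445 -2.37569777 -0.76841369]
```

View pics/s3.png

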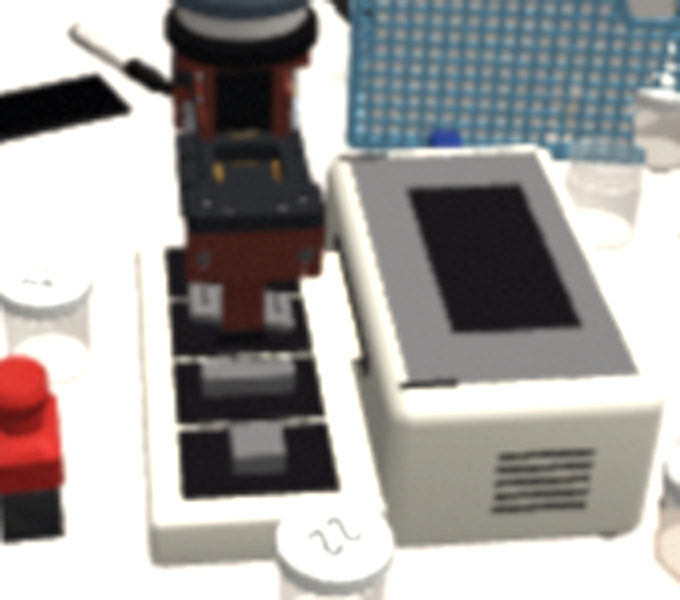

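The fingers are above the bar key at crop (248,375), and the square key is untouched. The gripper hides the round key from the side camera. I'll settle first, then press the bar.

Emit:
servo_tool:
  steps:
    - [[0, 0, 0], [0, 0, 0], -1]
    - [[0, 0, 0], [0, 0, 0], -1]
    - [[0, 0, -0.008], [0, 0, 0], -1]
    - [[0, 0, -0.008], [0, 0, 0], -1]
    - [[0, 0, -0.006], [0, 0, 0], -1]
    - [[0, 0, -0.004], [0, 0, 0], -1]
    - [[0, 0, -0.003], [0, 0, 0], -1]
    - [[0, 0, 0], [0, 0, 0], -1]

```text
t: 8.35
ee_pos: [522.5, 129.5, 59.6]
orientation: [3.138, -0.131, -0.003]
ft_force: [1.1, 0.6, 0.2]
width: 0.3
grasp_force: 0.0
```

Emit:
servo_tool:
  steps:
    - [[0, 0, -0.002], [0, 0, 0], -1]
    - [[0, 0, -0.002], [0, 0, 0], -1]
    - [[0, 0, -0.002], [0, 0, 0], -1]
    - [[0, 0, -0.002], [0, 0, 0], -1]
    - [[0, 0, -0.002], [0, 0, 0], -1]
    - [[0, 0, -0.001], [0, 0, 0], -1]
    - [[0, 0, 0], [0, 0, 0], -1]
    - [[0, 0, 0], [0, 0, 0], -1]

```text
t: 9.02
ee_pos: [523.3, 129.5, 50.3]
orientation: [-3.139, 0.132, -0.001]
ft_force: [-2.7, 1.0, 8.9]
width: 0.8
grasp_force: 4.4
```

Run:
```python
from h import *
s=grab("side"); cv2.imwrite("pics/s4.png",cv2.convertScaleAbs(cv2.resize(s["color"][120:270,245:415],None,fx=4,fy=4,interpolation=cv2.INTER_CUBIC),alpha=1.5))
d=grab("top"); W=cloud(d)
for n,p in dict(round=(533.6,252.8),square=(518,68)).items():
    m=np.hypot(W[...,0]-p[0],W[...,1]-p[1])<9; print(n,m.sum(),np.nanmedian(W[m][:,2]) if m.any() else None)
```

```text
round 34 51.15768766039684
square 21 453.1881226927601
```

The top camera's depth reads the round key at 51 mm (it reads about 58 when up), so it is down. I'll press the bar a little further for margin and check it holds.

Emit:
servo_tool:
  steps:
    - [[0, 0, -0.001], [0, 0, 0], -1]
    - [[0, 0, -0.001], [0, 0, 0], -1]
    - [[0, 0, 0], [0, 0, 0], -1]
    - [[0, 0, 0], [0, 0, 0], -1]
    - [[0, 0, 0], [0, 0, 0], -1]
    - [[0, 0, 0], [0, 0, 0], -1]
    - [[0, 0, 0], [0, 0, 0], -1]
    - [[0, 0, 0], [0, 0, 0], -1]

```text
t: 9.78
ee_pos: [523.4, 129.5, 49.9]
orientation: [-3.138, 0.132, -0.001]
ft_force: [-7.8, -0.2, 27.9]
width: 1.0
grasp_force: 13.9
```

Emit:
servo_tool:
  steps:
    - [[0, 0, 0], [0, 0, 0], -1]
    - [[0, 0, 0], [0, 0, 0], -1]
    - [[0, 0, 0], [0, 0, 0], -1]
    - [[0, 0, 0], [0, 0, 0], -1]
    - [[0, 0, 0], [0, 0, 0], -1]
    - [[0, 0, 0], [0, 0, 0], -1]
    - [[0, 0, 0], [0, 0, 0], -1]
    - [[0, 0, 0], [0, 0, 0], -1]

```text
t: 10.45
ee_pos: [523.4, 129.5, 49.9]
orientation: [-3.138, 0.132, -0.001]
ft_force: [-8.6, -0.5, 27.9]
width: 0.8
grasp_force: 13.9
```

View pics/s4.png

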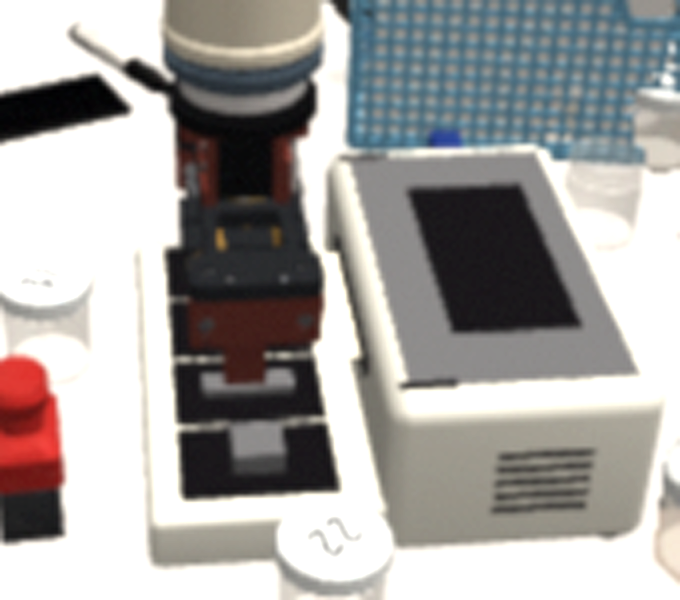

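The picture shows the bar key pressed down under the fingers at crop (246,382). The square key is still up, and the cups and stamp have not moved. The hold is steady at 28 N, so I'm handing in.

```bash
python3 -c "from workcell import close_job; print(close_job())"
```

```text
the job is handed in; nothing more can be done
None
```

The job is handed in after about 10.5 s: the rocker was switched on, then the round key pushed down (it stays down), then the bar key pressed and still held at about 28 N, with the square key and the things round the printer not touched.

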